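Close up the double-lidded spice chest

TASK

Close up the wooden spice chest: with the fingertips, first push the upright steel inner flap over until it lies flat on the spice bowls, and only then push the open wooden lid over and gently down until it is fully shut, without letting it slam. Push only - do not lift the chest or shove it from its place, and do not knock, shift or pick up the spoon in it or any of the things standing round it.

Things in the scene. Friction and masses are not known exactly. Their poses are not given: they have to be found in the camera images.
- spice_chest: wooden spice chest, loose, about 2 kg, outside 210 (x) x 246 (y) x 66 mm high without lid, walls 10 mm. Origin: centre of its underside; +x to its back (lid hinge side; it may stand turned to either hand, more to the left), +y to its left, z up. Four spice bowls fixed inside (tops 44 mm above the underside) fill y = -113 to +57 mm; a narrow tray with a spoon takes y = +65 to +113 mm.
- inner_flap (a joint): angle of the chest's 3 mm sheet-steel inner flap (rad): 0 = flat over the bowls, 1.57 = upright, stop at 1.75. Hinge line along the chest's x axis at y = -107, z = 49 mm in its frame (right-hand wall). To fold down, its free edge goes over towards the chest's +y. A little stiff (0.22 N m): it stays where it is left; 1 to 4 N on its outer half moves it. While it stands it blocks the lid.
- chest_lid (a joint): angle of the chest's wooden lid (rad): 0 = shut, flat on the rim; starts open at about 1.6 to 1.75, leaning slightly back; stop at 1.88. Hinge line along the chest's y axis at x = +105, z = 66 mm in its frame (top of the back wall). Stiff hinge (0.5 N m): it stays where it is left; 2 to 6 N on the outer half of its outer face moves it. Shut, its top is 79 mm above the chest's underside.
- flap_edge (a point): middle of the flap's free edge, 164 mm from its hinge line (the rolled edge ends at 167 mm); the flap is 184 mm wide (x = -92 to +92 mm). Its frame turns with the flap: y points from the hinge to the free edge
- flap_hinge (a point): middle of the flap's hinge line
- lid_edge (a point): middle of the lid's free edge, on its outer face: 213 mm from the hinge line and 12.5 mm out of the hinge plane; the lid is 250 mm wide; a flat brass tab sticks out 9 mm more at the middle. Its frame turns with the lid: z points out of the outer face (up when shut, to the chest's back when open)
- lid_hinge (a point): middle of the lid's hinge line
- table_spoon: steel table spoon, 185 x 40 x 13 mm, lying loose in the narrow tray of the chest; to be left alone
- salt_bottle: white plastic bottle, 55 mm across, 86 mm tall, close to the back left corner of the chest; origin at its underside; to be left alone
- garlic: garlic bulb, about 52 mm, close to the right-hand side of the chest; origin at its underside; to be left alone
- steel_tumbler: steel tumbler, 77 mm across, 103 mm tall, left of the chest towards the back; to be left alone
- mug: white mug, 87 mm across without its handle, 96 mm tall, far right; to be left alone
- spice_jar_a: small spice jar, 42 mm across, 106 mm tall, right; to be left alone

How it is judged:
On the way, in this order (a step that is already met when the one before it is completed fails the run):
1. the inner flap lies flat over the bowls while the lid still stands open (value of joint inner_flap below 0.06 rad and value of joint chest_lid above 1.2 rad), for 0.2 s.
2. the lid is shut over the flat flap (value of joint inner_flap below 0.06 rad and value of joint chest_lid below 0.04 rad), for 0.2 s.
At the end, for the whole second after the job is handed in: the inner flap lies flat (within 0.06 rad) under the shut lid (within 0.04 rad, 8 mm at its front edge); the chest stands level and still within 20 mm of where it stood; spoon, bottle, garlic, tumbler, mug and spice jar are within 30 mm of where they were (all of step 2 and linear speed of spice_chest below 0.01 m/s and distance of spice_chest from where it was at the start of the episode below 0.02 m and angle between spice_chest's own z axis and vertical below 0.03 rad and distance of each of table_spoon, salt_bottle, garlic, steel_tumbler, mug, spice_jar_a from where it was at the start of the episode below 0.03 m); the robot touches nothing.
It fails at once if the chest is lifted, tipped or shoved from its place (height (world z) of spice_chest above 0.012 m or angle between spice_chest's own z axis and vertical above 0.1 rad or distance of spice_chest from where it was at the start of the episode above 0.025 m).
It fails at once if the lid slams shut (faster than 2.5 rad/s as it meets the rim) (value of joint chest_lid below 0.12 rad and velocity of joint chest_lid below -2.5 rad/s).
It fails at once if the chest, its flap or lid is squeezed hard or rammed (over 90 N) (contact force between the fingers and spice_chest above 90 N).
It fails at once if the lid is pushed down on the standing flap (value of joint chest_lid below 1.2 rad and value of joint inner_flap above 0.25 rad).
It fails at once if a thing round the work or the spoon is picked up, knocked or shifted (distance of any of table_spoon, salt_bottle, garlic, steel_tumbler, mug, spice_jar_a from where it was at the start of the episode above 0.035 m).
It also fails if it takes over 56 s, if anything falls off the work surface, if the arm or the gripper's body presses on something with over 40 N, if the wrist force passes 120 N, or if a joint passes its speed limit or range.

ROBOT

A 6-joint arm with a two-finger parallel gripper is mounted at the origin on a cart in front of the work surface, level with it; the furniture and walls round the work are solid. World frame = base frame: x ahead of the robot, y to its left, z up, the work surface at z = 0. Lengths are in m, angles in rad, forces in N, time in s.
With the tool pointing down it reaches from about 0.225 to 0.875 m from the base axis. Payload 3.4 kg.
Tool frame: the origin (TCP) lies midway between the tips of the shut fingers; the grasp point (between the pads) lies 19 mm behind it (pinch_z is the distance from the TCP to the grasp point, in m); z points along the fingers, y is the line along which they close (so a half turn about z gives the same grasp; the last joint's range is limited). The gripper opens to 85 mm and grips with 20 to 120 N. Pads are 22 mm wide; open, the fingers measure 114 mm over their backs; the gripper's body (76 mm by 85 mm) begins 54 mm behind the grasp point. The pads swing forward as they close: fully open they stand 13 mm farther back than shut.
Start: joints at [-1.288, 0.276, 1.505, -0, 1.361, -0.121], TCP at [0.226, -0.529, 0.231] pointing down, gripper open.
Joint ranges: [-2.89, 2.89], [-0.75, 2.08], [0.22, 2.7], [-1.18, 4.32], [0.11, 2.71], [-2.7, 2.7]. Speed limits (rad/s): [2.57, 2.57, 3.14, 3.14, 3.14, 3.14].

INTERFACE

Orientations are given as a unit quaternion [w, x, y, z].
In Python, from rig import get_state, get_image, sign_off, pinch_z gives the robot as it stands.
- The arm moves only by the tool send_rows, never from a script. Its argument "steps" is one flat list of numbers, 5 for each row, row after row: the gripper's target within -1 to 1 (fully open at 1, half-way at 0, shut at -1), then the shift along the tool's x, y, z in cm, then the turn about the tool's z in degrees. In form: [gripper, x, y, z, roll, gripper, x, y, z, roll, ...]. A call has 1 to 12 rows; each row shifts and turns the commanded pose from where the row before left it, along the tool's axes as they then stand; what a row does not reach is not made up. A row lasts 1/10 s, in which the tool goes at most 50 mm and 8.59 degrees, less where a joint would pass 70% of its speed; a pose out of reach is approached as far as the arm can. A call is refused whole if a number of a shift passes 5 or a number of a turn 8.59, either way. A call with a gripper value outside its range is refused whole. The fingers move at their own pace and stop on an object; "newtons" is the grip in N (left out, the last holds). Time passes only in rows, so rows that do not move let the fingers close. It gives the time, the measured TCP pose, the force, the opening and the grip force at its end, in the units of the state.
- get_state(): the state, without advancing time (a new reading comes with each control period).
- get_image(name): name is "scene" or "top" or "wrist"; returns a dict with "color" (400x640x3 uint8, red, green, blue), "mtx" (3x3 intrinsics, pixels), "T" (4x4, takes a point from camera to world coordinates); the wrist camera has in their place "mount" (4x4, takes a point from camera to tool coordinates, whose origin is the TCP and whose axes are the flange's). Camera axes: x right, y down, z forward; pixel columns grow to the right and rows downward; lengths in m; the calibration is good to about 2 mm. A picture is of the moment at which its call begins: read the wrist's pose just before it. There is no depth.
- sign_off(): hands the job in; it is judged then, once.
The state is a dict: "clock": time; "qpos": joint angles; "qd": joint speeds; "effort": joint torques, N m; "position": TCP position; "ee_rot": TCP orientation; "contact_force": force on the tool from outside, world axes, zero at the start; "moment": the same for the moment, N m; "width": finger opening in m; "gripper_force": force on a finger pad.
Only numpy, scipy, OpenCV 4.12 (cv2) and the standard library are available. Lean on these libraries where they do the work, as an engineer would, in place of code of your own. Each camera call takes 0.05 s, during which the arm holds its last target. There are 200 camera calls.

## Working session

There is one attempt and no reset: what is moved stays moved. The work goes in short steps, Python scripts to look and compute and a tool call to move; the robot and the scene stay as the last step left them, time stands still between calls to the robot, and variables do not carry over. Pictures are saved under pics/ and viewed, at most 10 in all, crops included, and the job is handed in when it is done.

Besides the shell and the picture viewer there is one more tool, called as a command line: name --argument value ..., lists and objects as JSON in quotes. send_rows: Moves the arm, as the interface text tells. Its arguments: {"type":"object","properties":{"steps":{"type":"array"},"newtons":{"type":"number"}},"required":["steps"]}

```bash
mkdir -p pics; ls; python3 - <<'E'
from rig import *
import cv2,numpy as np,pickle
s=get_state();print(s)
d={}
for n in("scene","top"):
    i=get_image(n);d[n]=i;print(n,i["mtx"].tolist(),i["T"].round(3).tolist())
    cv2.imwrite(f"pics/{n}0.png",i["color"][:,:,::-1])
pickle.dump(d,open("cam.pkl","wb"))
E
```

```text
pics
{'clock': 0.0, 'qpos': array([-1.28799791e+00,  2.76602765e-01,  1.50613221e+00,  1.23610482e-05,
        1.36072948e+00, -1.20998219e-01]), 'qd': array([ 4.48688455e-04, -7.64822097e-05,  3.01877865e-04,  2.90305016e-04,
       -3.12665706e-04,  3.57689337e-04]), 'effort': array([ 2.66341303e-04, -4.16776514e+01, -2.45807737e+01,  6.59116768e-05,
        1.09564973e-02, -1.37407167e-05]), 'position': array([ 0.2257736 , -0.528236  ,  0.23043567]), 'ee_rot': array([-9.33325233e-04,  9.79687505e-01,  2.00528096e-01, -6.96079834e-05]), 'contact_force': array([-0.33659633, -1.1462112 , -0.11587361]), 'moment': array([0.02230677, 0.00014712, 0.00793805]), 'gripper_force': 0.0, 'width': 0.08552033454852538}
scene [[507.3123093640973, 0.0, 321.27049364583183], [0.0, 507.3123093640973, 186.65301398392663], [0.0, 0.0, 1.0]] [[0.624, -0.607, 0.493, -0.331], [-0.782, -0.49, 0.386, -0.797], [0.007, -0.626, -0.78, 1.47], [0.0, 0.0, 0.0, 1.0]]
top [[403.69230350913335, 0.0, 313.00044831133556], [0.0, 403.69230350913335, 200.67893247133603], [0.0, 0.0, 1.0]] [[-0.017, -0.996, 0.087, 0.423], [-1.0, 0.017, -0.001, -0.134], [-0.001, -0.087, -0.996, 1.29], [0.0, 0.0, 0.0, 1.0]]
```

View pics/top0.png

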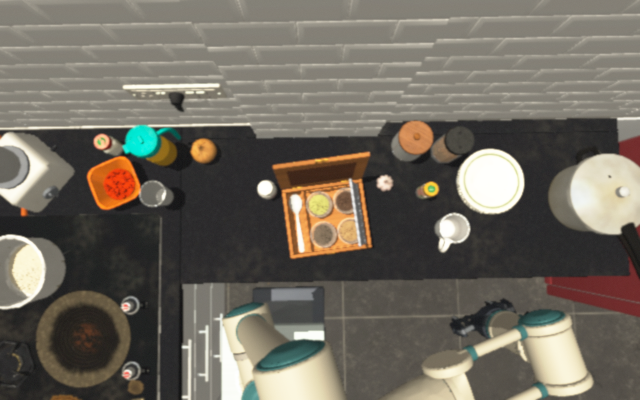

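View pics/scene0.png

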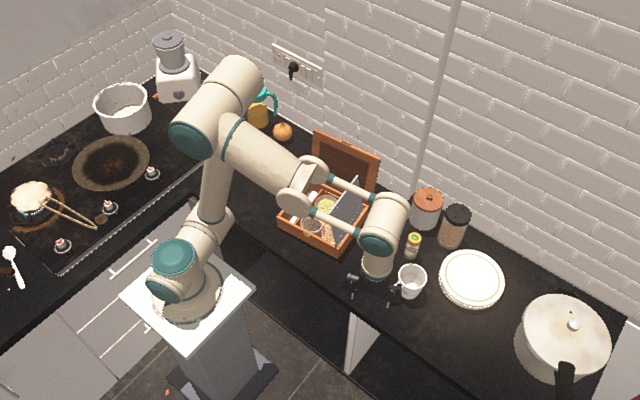

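The top view shows the chest at about u 277–371, v 150–258, with its lid open to the back, towards the wall. The flap stands at the right (u≈357), the bottle is at (266,188) and the garlic at (385,183). I'll enlarge this area.

```bash
python3 - <<'E'
import cv2,pickle
d=pickle.load(open("cam.pkl","rb"))
c=d["top"]["color"][145:265,250:410,::-1]
cv2.imwrite("pics/top0c.png",cv2.resize(c,None,fx=5,fy=5,interpolation=cv2.INTER_CUBIC))
E
```

```text
(no output)
```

View pics/top0c.png

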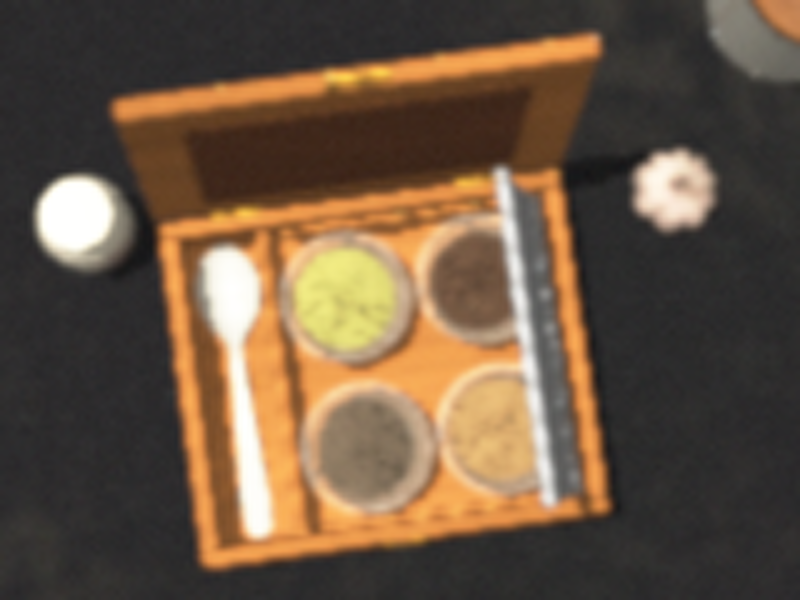

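```bash
cat >h.py <<'E'
import numpy as np,pickle
from scipy.optimize import least_squares
d=pickle.load(open("cam.pkl","rb"))
K=d["top"]["mtx"];T=d["top"]["T"]
def full(p): return np.array([250+p[0]/5-.4,145+p[1]/5-.4])
def ray(p,z):
    r=T[:3,:3]@np.linalg.solve(K,[*p,1]);o=T[:3,3];return o+r*(z-o[2])/r[2]
def proj(P):
    c=(np.asarray(P)-T[:3,3])@T[:3,:3];q=c@K.T;return q[...,:2]/q[...,2:]
E
python3 - <<'E'
from h import *
px=[full(p) for p in[(163,228),(205,568),(610,512),(560,172)]]
L=np.array([[.105,.123],[-.105,.123],[-.105,-.123],[.105,-.123]])
W=np.array([ray(p,.066) for p in px]);print(W.round(4),[np.linalg.norm(W[i]-W[i-1]).round(3) for i in range(4)])
def f(v):
    c,s=np.cos(v[2]),np.sin(v[2]);R=np.array([[c,-s],[s,c]]);return ((L@R.T+v[:2])-W[:,:2]).ravel()
r=least_squares(f,[.5,0,0]);v=r.x;print("chest",v,np.degrees(v[2]),abs(r.fun).max())
c,s=np.cos(v[2]),np.sin(v[2]);R=np.array([[c,-s,0],[s,c,0],[0,0,1]]);o=np.array([v[0],v[1],0])
w=lambda P:np.asarray(P)@R.T+o
def lid(a): return w([[.105-np.cos(a)*.213-0*np.sin(a), y,.066+.213*np.sin(a)] for y in(.125,-.125)])
l=np.array([full((125,100)),full((598,38))])
flp=np.array([full((500,170)),full((550,500))])
def fl(a): return w([[x,-.107+np.cos(a)*.167,.049+.167*np.sin(a)] for x in(.092,-.092)])
for n,g,m in(("lid",lid,l),("flap",fl,flp)):
    q=least_squares(lambda a:(proj(g(a[0]))-m).ravel(),[1.6]);print(n,q.x,q.fun.round(1),g(q.x[0]).round(3))
print("bottle",ray(full((80,210)),.086),"garlic",ray(full((675,190)),.03))
print("jar",ray((429,188),.106),"tumbler",ray((155,190),.1))
print("mug",ray((453,228),.096),"canisters",ray((415,137),.15))
E
```

```text
[[ 0.5639 -0.042   0.066 ]
 [ 0.3578 -0.065   0.066 ]
 [ 0.387  -0.3094  0.066 ]
 [ 0.5941 -0.2851  0.066 ]] [np.float64(0.245), np.float64(0.207), np.float64(0.246), np.float64(0.209)]
chest [ 0.47569088 -0.17536495  0.11831437] 6.778914334613318 0.0015536180775154174
lid [1.75846517] [-1.9  0.4  0.7 -0.3] [[ 0.605 -0.034  0.275]
 [ 0.634 -0.282  0.275]]
flap [1.35486836] [ 0.2 -0.1  0.1  2.1] [[ 0.575 -0.235  0.212]
 [ 0.393 -0.257  0.212]]
bottle [0.57332818 0.00627399 0.086     ] garlic [ 0.58645605 -0.36152627  0.03      ]
jar [ 0.5582406  -0.47830819  0.106     ] tumbler [0.56715449 0.33278265 0.1       ]
mug [ 0.43939999 -0.54696704  0.096     ] canisters [ 0.70137097 -0.43156214  0.15      ]
```

send_rows --steps '[-1,0,0,0,8.2,-1,0,0,0,8.2,-1,3.5,-2,0,0,-1,3.5,-2,0,0,-1,3.5,-2,0,0,-1,3.5,-2,0,0,-1,3.5,-2,0,0,-1,3.5,-2,0,0,-1,3.5,-1.5,0,0,-1,3.5,-1,0,0,-1,0,0,0,0,-1,0,0,0,0]'

```text
clock: 1.3
position: [0.4871, -0.3514, 0.2306]
ee_rot: [-0.0, 0.998, 0.06, -0.001]
contact_force: [-0.0, -0.2, 0.5]
width: -0.0002
gripper_force: 0.0
```

```bash
cat >>h.py <<'E'
def st():
    from rig import get_state
    s=get_state();v=(.4757,-.1754,.1183);p=s["position"];c,sn=np.cos(v[2]),np.sin(v[2])
    q=s["ee_rot"];dx,dy=p[0]-v[0],p[1]-v[1]
    print("t",round(s["clock"],2),"chest xyz mm",np.round([1e3*(c*dx+sn*dy),1e3*(-sn*dx+c*dy),1e3*p[2]],1),"yaw",2*np.arctan2(q[2],q[1]).round(3),"F",s["contact_force"].round(1),"w",round(s["width"],4))
E
python3 - <<'E'
from h import *
from rig import get_image
import cv2
st()
cv2.imwrite("pics/w1.png",get_image("scene")["color"][100:260,240:460,::-1].repeat(3,0).repeat(3,1))
E
```

```text
t 1.3 chest xyz mm [  -9.5 -176.1  230.6] yaw 0.12 F [-0.  -0.2  0.5] w -0.0002
```

View pics/w1.png

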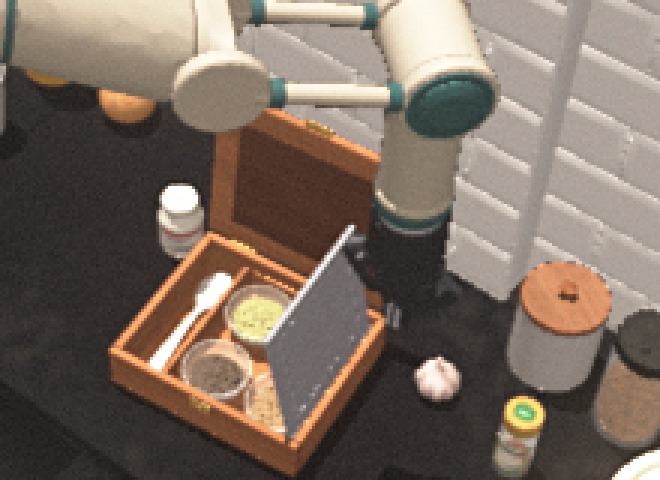

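send_rows --steps '[-1,0,0,2.2,0,-1,0,0,2.2,0,-1,0,0,2.1,0,-1,0,-2,0,0,-1,0,-2,0,0,-1,0,-1.5,0,0,-1,0,-1,0,0,-1,0,-0.8,0,0,-1,0,-0.8,0,0,-1,0,-0.8,0,0,-1,0,0,0,0]'

```text
clock: 2.45
position: [0.4767, -0.2626, 0.1666]
ee_rot: [-0.0, 0.998, 0.059, 0.0]
contact_force: [-0.2, 0.4, 0.5]
width: 0.0001
gripper_force: 0.0
```

```bash
python3 -c "
from h import *
st()"
```

```text
t 2.45 chest xyz mm [ -9.3 -86.7 166.6] yaw 0.118 F [-0.2  0.4  0.5] w 0.0001
```

send_rows --steps '[-1,0,-1,0.4,0,-1,0,-1,0.5,0,-1,0,-0.9,0.5,0,-1,0,-0.8,0.6,0,-1,0,-0.8,0.6,0,-1,0,-0.8,0.7,0,-1,0,-0.7,0.8,0,-1,0,-0.6,0.8,0,-1,0,-0.6,0.9,0,-1,0,0,0,0]'

```text
clock: 3.45
position: [0.4667, -0.1906, 0.1066]
ee_rot: [-0.001, 0.998, 0.059, -0.002]
contact_force: [-0.6, 0.0, 1.2]
width: -0.0004
gripper_force: 0.0
```

```bash
python3 - <<'E'
from h import *
from rig import get_image
import cv2
st()
cv2.imwrite("pics/w2.png",get_image("scene")["color"][100:260,240:460,::-1].repeat(3,0).repeat(3,1))
E
```

```text
t 3.45 chest xyz mm [-10.8 -14.  106.6] yaw 0.118 F [-0.6  0.   1.2] w -0.0004
```

View pics/w2.png

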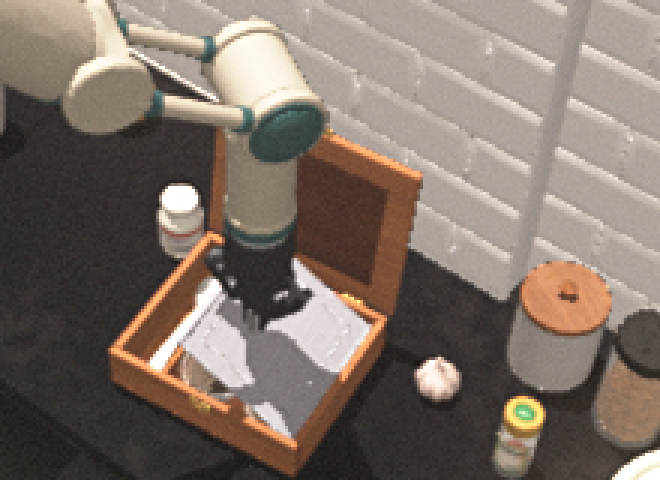

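The flap is about two-thirds of the way over and is following the fingertips. The lid still stands and the things around it are untouched.

send_rows --steps '[-1,0,-0.5,0.9,0,-1,0,-0.4,0.9,0,-1,0,-0.3,0.9,0,-1,0,-0.2,0.9,0,-1,0,-0.1,0.8,0,-1,0,0,0.6,0,-1,0,0,0.4,0,-1,0,0,0.2,0,-1,0,0,0,0]'

```text
clock: 4.4
position: [0.4662, -0.1773, 0.052]
ee_rot: [-0.0, 0.998, 0.059, -0.0]
contact_force: [0.2, 0.2, 0.3]
width: 0.0003
gripper_force: 0.0
```

```bash
python3 -c "
from h import *
st()"
```

```text
t 4.4 chest xyz mm [-9.7 -0.7 52. ] yaw 0.118 F [0.2 0.2 0.3] w 0.0003
```

send_rows --steps '[-1,0,0,0.1,0,-1,0,0,0.1,0,-1,0,0,0.1,0,-1,0,0,0,0]'

```text
clock: 4.8
position: [0.4666, -0.1775, 0.0505]
ee_rot: [0.0, 0.998, 0.059, 0.0]
contact_force: [-1.8, 1.1, 7.9]
width: 0.0001
gripper_force: 4.0
```

The flap is bottomed: 8 N at z=50.5 mm. Now I'll lift and go over the lid.

send_rows --steps '[-1,0,0,-2,0,-1,0,0,-4,0,-1,0,0,-4.5,0,-1,0,0,-4.5,0,-1,0,0,-4.5,0,-1,0,0,-4.5,0,-1,0,0,-4,0,-1,0,0,0,0]'

```text
clock: 5.6
position: [0.4688, -0.1785, 0.3356]
ee_rot: [0.003, 0.998, 0.059, 0.005]
contact_force: [0.8, 1.1, -0.6]
width: -0.0001
gripper_force: 0.0
```

```bash
python3 - <<'E'
from h import *
from rig import get_image
import cv2
st()
a=get_image("scene")["color"][100:260,240:440,::-1];b=get_image("top")["color"][100:260,230:430,::-1]
cv2.imwrite("pics/w3.png",np.hstack([a,b]).repeat(2,0).repeat(2,1))
E
```

```text
t 5.6 chest xyz mm [ -7.2  -2.3 335.6] yaw 0.118 F [ 0.8  1.1 -0.6] w -0.0001
```

View pics/w3.png

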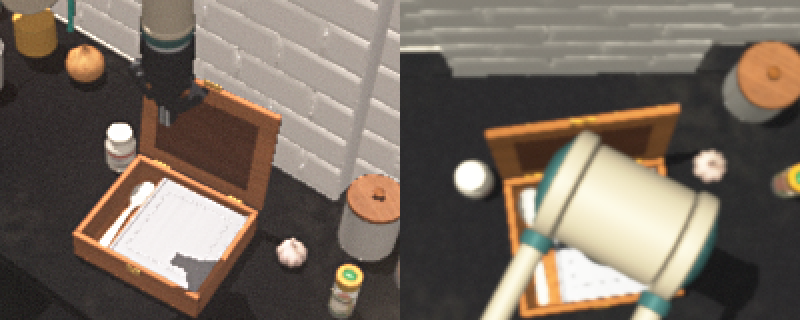

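```bash
python3 -c "
from h import *
print(ray((300,137),0),ray((350,137),0))
o=np.array([.4757,-.1754]);c,s=np.cos(.1183),np.sin(.1183)
for x,y in((.18,0),(.19,-.03)):print(o+[c*x-s*y,s*x+c*y])"
```

```text
[ 0.74457752 -0.0967438   0.        ] [ 0.7417256  -0.25934777  0.        ]
[ 0.65444193 -0.15415563]
[ 0.66791276 -0.18276571]
```

send_rows --steps '[-1,2,0,0,0,-1,3.5,0,0,0,-1,3.5,0,0,0,-1,3.5,0,0,0,-1,3,0,0,0,-1,2.5,0,0,0,-1,1,0,0,0,-1,0,0,0,0]'

```text
clock: 6.5
position: [0.6552, -0.1545, 0.3265]
ee_rot: [-0.001, 0.998, 0.059, -0.002]
contact_force: [-0.3, -0.5, -0.0]
width: 0.0001
gripper_force: 0.0
```

send_rows --steps '[-1,0.7,0,0,0,-1,0,0,1,0,-1,0,0,1.5,0,-1,0,0,1.5,0,-1,0,0,1.5,0,-1,0,0,1.5,0,-1,0,0,1.5,0,-1,0,0,0.8,0,-1,0,0,0,0]'

```text
clock: 7.4
position: [0.6605, -0.154, 0.235]
ee_rot: [-0.0, 0.998, 0.059, -0.001]
contact_force: [0.7, 0.5, -0.3]
width: -0.0001
gripper_force: 0.0
```

```bash
python3 - <<'E'
from h import *
from rig import get_image
import cv2
st()
a=get_image("scene")["color"][60:260,240:440,::-1];b=get_image("wrist")["color"][::2,::2,::-1]
cv2.imwrite("pics/w4.png",np.hstack([a.repeat(2,0).repeat(2,1),np.pad(b,((0,200),(0,0),(0,0)))]))
E
```

```text
t 7.4 chest xyz mm [186.   -0.5 235. ] yaw 0.118 F [ 0.7  0.5 -0.3] w -0.0001
```

View pics/w4.png

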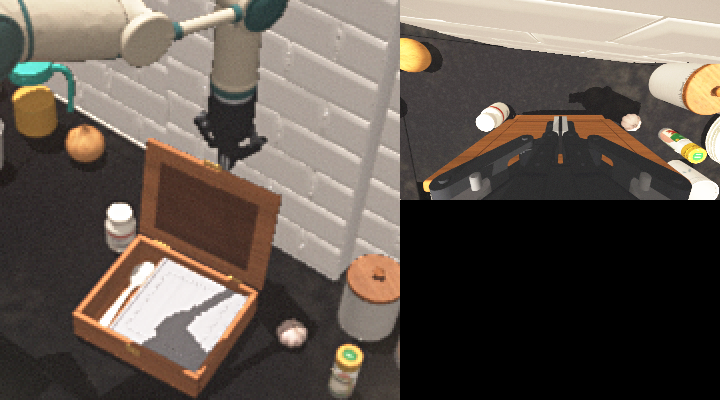

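send_rows --steps '[-1,-1,0,0,0,-1,-1,0,0,0,-1,-1,0,0,0,-1,-1,0,0.1,0,-1,-1,0,0.1,0,-1,-1,0,0.1,0,-1,-1,0,0.1,0,-1,-1,0,0.1,0,-1,-1,0,0.1,0,-1,-1,0,0.1,0,-1,0,0,0,0]'

```text
clock: 8.6
position: [0.5603, -0.1659, 0.2287]
ee_rot: [-0.0, 0.998, 0.058, -0.002]
contact_force: [-0.0, 0.3, 0.4]
width: -0.0002
gripper_force: 0.0
```

```bash
python3 -c "
from h import *
st()"
```

```text
t 8.6 chest xyz mm [ 85.1  -0.5 228.7] yaw 0.116 F [-0.   0.3  0.4] w -0.0002
```

Exactly at the planned 75° point. On to 30°.

send_rows --steps '[-1,-1,0,0.3,0,-1,-1,0,0.3,0,-1,-1,0,0.4,0,-1,-1,0,0.4,0,-1,-0.9,0,0.5,0,-1,-0.9,0,0.6,0,-1,-0.9,0,0.6,0,-1,-0.9,0,0.6,0,-1,-0.8,0,0.8,0,-1,-0.7,0,0.8,0,-1,-0.7,0,0.8,0,-1,-0.7,0,0.8,0]'

```text
clock: 9.8
position: [0.458, -0.178, 0.1594]
ee_rot: [-0.0, 0.998, 0.059, 0.0]
contact_force: [3.5, 1.0, 0.9]
width: 0.0001
gripper_force: 0.8
```

```bash
python3 - <<'E'
from h import *
from rig import get_image
import cv2
st()
a=get_image("scene")["color"][60:260,240:440,::-1]
cv2.imwrite("pics/w5.png",a.repeat(2,0).repeat(2,1))
E
```

```text
t 9.8 chest xyz mm [-17.9  -0.5 159.4] yaw 0.118 F [3.5 1.  0.9] w 0.0001
```

View pics/w5.png

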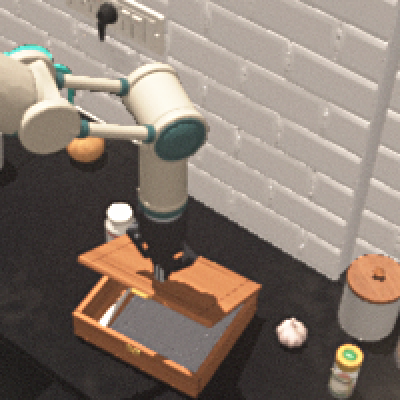

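The lid is about 30° open and following the fingers. The chest hasn't moved. I'll finish the lid slowly.

send_rows --steps '[-1,-0.6,0,0.9,0,-1,-0.5,0,0.9,0,-1,-0.5,0,1,0,-1,-0.4,0,1,0,-1,-0.3,0,1,0,-1,-0.3,0,0.9,0,-1,-0.2,0,0.8,0,-1,0,0,0.7,0,-1,0,0,0.5,0,-1,0,0,0.3,0,-1,0,0,0,0]'

```text
clock: 10.95
position: [0.4304, -0.1812, 0.0798]
ee_rot: [-0.0, 0.998, 0.059, -0.0]
contact_force: [0.2, 0.4, 1.4]
width: 0.0001
gripper_force: 0.0
```

```bash
python3 -c "
from h import *
st()"
```

```text
t 10.95 chest xyz mm [-45.6  -0.4  79.8] yaw 0.118 F [0.2 0.4 1.4] w 0.0001
```

send_rows --steps '[-1,0,0,0.1,0,-1,0,0,0.1,0,-1,0,0,0.1,0,-1,0,0,0,0]'

```text
clock: 11.35
position: [0.431, -0.1815, 0.0785]
ee_rot: [0.0, 0.998, 0.059, 0.0]
contact_force: [-1.0, 0.3, 8.8]
width: -0.0004
gripper_force: 4.2
```

Shut: 8.8 N at z=78.5 mm, where the lid's top should be at 79 mm. I'll hold briefly, then lift off and check.

send_rows --steps '[-1,0,0,0,0,-1,0,0,0,0,-1,0,0,-1,0,-1,0,0,-3,0,-1,0,0,-4,0,-1,0,0,-4,0,-1,-3,0,-4,0,-1,-3,0,-4,0,-1,0,0,0,0,-1,0,0,0,0,-1,0,0,0,0]'

```text
clock: 12.45
position: [0.3709, -0.188, 0.2765]
ee_rot: [-0.0, 0.998, 0.059, -0.0]
contact_force: [0.1, 0.1, 0.3]
width: -0.0001
gripper_force: 0.0
```

```bash
python3 - <<'E'
from h import *
from rig import get_image
import cv2
st()
a=get_image("scene")["color"][100:260,240:440,::-1];b=get_image("top")["color"][100:260,230:430,::-1]
cv2.imwrite("pics/w6.png",np.hstack([a,b]).repeat(2,0).repeat(2,1))
E
```

```text
t 12.45 chest xyz mm [-1.055e+02 -2.000e-01  2.765e+02] yaw 0.118 F [0.1 0.1 0.3] w -0.0001
```

View pics/w6.png

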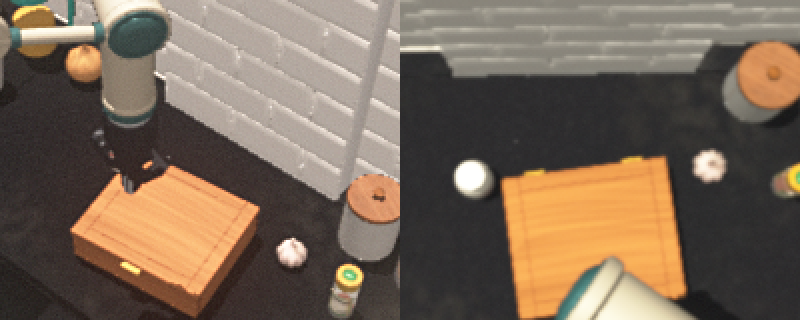

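The lid is fully shut. The chest, bottle and garlic are where they were, and the gripper is clear.

```bash
python3 -c "
from rig import sign_off
print(sign_off())"
```

```text
the job is handed in; nothing more can be done
None
```

The spice chest is closed and handed in at about 12.5 s of robot time: the flap was pushed flat first, then the lid gently shut. In the last pictures the chest, bottle and garlic had not moved, and the gripper was clear; no verdict came back on hand-in.

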